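# Wipe the carving chips into the catch tray

### The job

Pick up the scraper block by its red grip, set it on the green carving board behind the two loose chips and wipe both of them off the end of the board into the steel catch tray, moving them with the block and not with the gripper. Then stand the block upright on the table, off the board and its tray, and let go.

Things in the scene. Friction and masses are not known exactly. Their poses are not given: they have to be found in the camera images.
- scraper_block: Scraper block, loose, about 0.28 kg, 66 mm high: a foot 130 mm long and 40 mm wide (black rubber from 0 to 10 mm height, pale wood to 28 mm) with a red grip rib in the middle on top, 100 mm long, 22 mm thick, from 28 to 66 mm height. It stands upright on the table on its foot. Origin: centre of the underside. x runs along its length (and the rib's), y across its thickness, z up.
- carving_board: Fixed carving board: a flat green slab, 140 mm along its own x and 240 mm along its own y, its top 28 mm above the table, no raised rim. At its -y end (the robot's right) a steel catch tray is joined to it, as wide as the board, its inside from y = -120 mm (the slab's edge) to y = -197 mm, its floor 3 mm and its walls 20 mm above the table. Origin: under the centre of the green slab, at table height; z up.
- chip_brown: Loose rigid chip, terracotta brown, an irregular shard about 22 x 17 x 9 mm, 12 g, lying flat on the green slab. Origin: centre of its underside.
- chip_blue: Loose rigid chip, blue, an irregular shard about 22 x 17 x 9 mm, 12 g, lying flat on the green slab. Origin: centre of its underside.

How it is judged:
By the outcome, as a careful person would: the job done as asked, in the order asked, and still so for the second after the job is handed in, with the robot touching nothing.
It also fails if it takes over 58 s, if anything falls off the work surface, if the arm or the gripper's body presses on something with over 40 N, if the wrist force passes 120 N, or if a joint passes its speed limit or range.

### The arm

A 6-joint arm with a two-finger parallel gripper is mounted at the origin on the work surface; the furniture and walls round the work are solid. World frame = base frame: x ahead of the robot, y to its left, z up, the work surface at z = 0. Lengths are in mm, angles in rad, forces in N, time in s.
With the tool pointing down it reaches from about 275 to 750 mm from the base axis. Payload 10.2 kg.
Tool frame: the origin (TCP) lies at the very end of the fingers, on their centre line; the grasp point (between the pads) lies 19 mm behind it (ctrl.hold_point_z is the distance from the TCP to the grasp point, in mm); z points along the fingers, y is the direction in which the jaws open and shut (so a half turn about z gives the same grasp; the last joint's range is limited). The gripper opens to 85 mm and grips with 20 to 120 N. Pads are 22 mm wide; open, the fingers measure 114 mm over their backs; the gripper's body (76 mm by 85 mm) begins 54 mm behind the grasp point. The pads swing forward as they close: fully open they stand 13 mm farther back than shut.
Start: joints at [-1.332, 0.313, 1.498, -0, 1.331, -0.223], TCP at [233.908, -470.019, 231.294] pointing down, gripper open.
Joint ranges: [-2.94, 2.94], [-0.97, 2.17], [0.19, 2.56], [-1.23, 4.37], [0.02, 3.11], [-2.88, 2.88]. Speed limits (rad/s): [2.39, 2.39, 3.01, 3.14, 3.14, 3.14].

### API

Orientations are given as a unit quaternion [w, x, y, z].
In Python, from rig import readout, cams, workorder, spotter, ctrl gives the robot as it stands.
- The arm moves only by the tool step_arm, never from a script. Its argument "plan" is text: rows parted by semicolons, each of 5 numbers parted by spaces: the shift along the tool's x, y, z in cm, then the turn about the tool's z in degrees, then the opening in per cent of the stroke, from 0 (shut) to 100 (fully open). In form: x y z twist gripper; .... A call has 1 to 10 rows; each row is the pose to reach, as a shift and turn from the pose commanded when the call began, along the tool's axes at that moment; what a row does not reach only later rows make up. A row lasts 1/10 s, in which the tool goes at most 50 mm and 8.59 degrees, less where a joint would pass 70% of its speed; a pose out of reach is approached as far as the arm can. A call with a gripper value outside its range is refused whole. The fingers move at their own pace and stop on an object; "grip_force" is the grip in N (left out, the last holds). Time passes only in rows, so rows that repeat a pose let the fingers close. It gives the time, the measured TCP pose, the force and the opening at its end, in the units of the state.
- readout.sense(): the state, without advancing time (a new reading comes with each control period).
- cams.capture(name): name is "side" or "top"; returns (picture, depth): 480x640x3 uint8, red, green, blue; 480x640 float32, mm along the optical axis (not along the pixel's ray), 0 where there is no reading.
- cams.camera_info(name): a dict with "vfov" (degrees; the focal length in pixels is half the picture's height over the tangent of half this angle, whatever the lens; pixels are square), "cx", "cy" (the principal point, pixels), "k1" (the pictures are not rectified: a ray, as slopes to the right and down, at radius r is drawn at 1 + k1 r^2 times it, then the intrinsics apply), "rvec" (rotation vector, rad) and "tvec" (3), from world to camera coordinates, as OpenCV has them. Camera axes: x right, y down, z forward; pixel columns grow to the right and rows downward; lengths in mm; the calibration is good to about 2 mm. A picture is of the moment at which its call begins. camera_info takes no time and is no camera call.
- workorder.finish_job(): hands the job in, once; it reports no verdict.
Trained networks look in the newest picture that a camera, given by its name, has taken for a name from the list of things; names that differ only in an ending like _2 or _b are one class to them, and where a whole thing is asked for, a point or a joint stands for the part that bears it (a point fixed in the world has none). Each returns a list of dicts, best first, with "conf" (0 to 1); they miss things now and then, are a little off and sometimes report something else, mostly with a low value. They report only what shows in the picture. A call takes as long as a camera call.
- spotter.regions_of(camera, target): "pixels" (480x640 bool, what is visible of it) and "extent" ([centre column, centre row, width, height] in pixels, round what is visible of it).
The state is a dict: "time_s": time; "joints": joint angles; "dq": joint speeds; "tau": joint torques, N m; "eef_pos": TCP position; "ee_rot": TCP orientation; "force": force on the tool from outside, world axes, zero at the start; "wrist_torque": the same for the moment, N m; "grip_width": opening from 0.0 (shut) to 1.0 (fully open).
Only numpy, scipy, OpenCV 4.12 (cv2) and the standard library are available. Lean on these libraries where they do the work, as an engineer would, in place of code of your own. Each camera call takes 0.05 s, during which the arm holds its last target. There are 200 camera calls.

## Working session

There is one attempt and no reset: what is moved stays moved. The work goes in short steps, Python scripts to look and compute and a tool call to move; the robot and the scene stay as the last step left them, time stands still between calls to the robot, and variables do not carry over. Pictures are saved under pics/ and viewed, about 8 in all and at most 12, crops included, and the job is handed in when it is done.

Besides the shell and the picture viewer there is one more tool, called after "Emit:" as name(argument=value, ...), one argument or row to a line, values as JSON. step_arm: Moves the arm, as the interface text tells. Its arguments: {"type":"object","properties":{"plan":{"type":"string"},"grip_force":{"type":"number"}},"required":["plan"]}

```bash
mkdir -p pics
cat > h.py <<'E'
import numpy as np, cv2
from rig import readout, cams, workorder, spotter, ctrl
def cam(n):
    i=cams.camera_info(n); f=240/np.tan(np.radians(i["vfov"])/2)
    K=np.array([[f,0,i["cx"]],[0,f,i["cy"]],[0,0,1]]); d=np.array([i["k1"],0,0,0,0.])
    R=cv2.Rodrigues(np.array(i["rvec"],float))[0]; return K,d,R,np.array(i["tvec"],float).ravel()
def und(n,uv):
    # drawn = (1+k1 r^2)*slope
    K,d,R,t=cam(n); p=cv2.undistortPoints(np.array(uv,float).reshape(-1,1,2),K,d).reshape(-1,2); return p,R,t
def world(n,uv,z):  # depth z
    p,R,t=und(n,uv); z=np.asarray(z,float).reshape(-1,1)
    return (np.hstack([p,np.ones((len(p),1))])*z-t)@R
def onplane(n,uv,h):
    p,R,t=und(n,uv); D=np.hstack([p,np.ones((len(p),1))])@R; C=-t@R
    return C+D*((h-C[2])/D[:,2])[:,None]
def shot(n,fn=None):
    im,dp=cams.capture(n)
    if fn: cv2.imwrite('pics/'+fn,im[:,:,::-1])
    return im,dp
def pts(n,dp,m):
    v,u=np.nonzero(m&(dp>0)); return world(n,np.c_[u,v],dp[v,u])
E
python3 - <<'E'
from h import *
for n in ('side','top'):
    im,dp=shot(n,n+'1.png')
    for o in ('scraper_block','carving_board','chip_brown','chip_blue'):
        r=spotter.regions_of(n,o)
        for q in r[:2]:
            m=q['pixels'];P=pts(n,dp,m)
            print(n,o,round(q['conf'],2),np.round(q['extent']),m.sum(), np.round(np.median(P,0),1) if len(P) else None, np.round(np.percentile(P[:,2],[2,98])) if len(P) else '')
            if q is r[0]: np.save(f'/tmp/{n}_{o}.npy',P)
            if len(P)>5:
                top=P[P[:,2]>np.percentile(P[:,2],90)-4][:,:2].astype(np.float32)
                print('   rect top',cv2.minAreaRect(top))
s=readout.sense();print(s, ctrl.hold_point_z)
E
```

```text
side scraper_block 0.83 [334. 194.  40.  44.] 1102 [428.5 314.2  29.4] [ 2. 67.]
   rect top ((430.5083923339844, 337.01568603515625), (92.68487548828125, 22.721553802490234), 58.95769119262695)
side carving_board 0.67 [363. 371. 130. 184.] 18240 [ 434.7 -208.1   28.1] [ 3. 31.]
   rect top ((431.7709045410156, -108.41650390625), (140.80349731445312, 242.05638122558594), 2.9117069244384766)
side chip_blue 0.53 [370. 338.  19.  16.] 138 [ 458.7 -140.7   37.7] [30. 40.]
   rect top ((460.5675048828125, -138.4608917236328), (16.983028411865234, 19.234792709350586), 39.11576461791992)
top scraper_block 0.82 [186. 237.  71.  53.] 1448 [426.4 330.5  31.3] [ 9. 69.]
   rect top ((432.8646545410156, 342.1076354980469), (99.21574401855469, 21.53858184814453), 60.31373596191406)
top carving_board 0.66 [444. 240. 170.  78.] 10009 [ 446. -115.   28.] [ 1. 31.]
   rect top ((404.2913513183594, -109.62495422363281), (196.86325073242188, 241.36102294921875), 2.934558868408203)
top carving_board 0.49 [186. 236.  70.  52.] 1424 [427.3 332.2  31.7] [15. 69.]
   rect top ((432.8646545410156, 342.107635
[... 255 characters left out ...]
6758)
{'time_s': 0.5, 'joints': array([-1.33241335e+00,  3.12909490e-01,  1.49775429e+00,  6.46571547e-06,
        1.33097373e+00, -2.23372765e-01]), 'dq': array([ 0.00093396, -0.00037299, -0.00061914,  0.00023177,  0.00099369,
       -0.00079724]), 'tau': array([-4.21734121e-04, -4.11926222e+01, -2.59765506e+01, -1.57182199e-04,
        7.57075104e-04,  1.84800719e-06]), 'eef_pos': array([ 233.89991022, -470.00846928,  231.26885675]), 'ee_rot': array([-2.24538983e-05,  9.73466061e-01,  2.28831440e-01,  2.97188298e-06]), 'force': array([-0.03263217,  0.01812805,  0.17086194]), 'wrist_torque': array([-0.00079442,  0.00547561,  0.01749174]), 'grip_width': 1.0054196246881824} 18.700000000000003
```

View pics/side1.png

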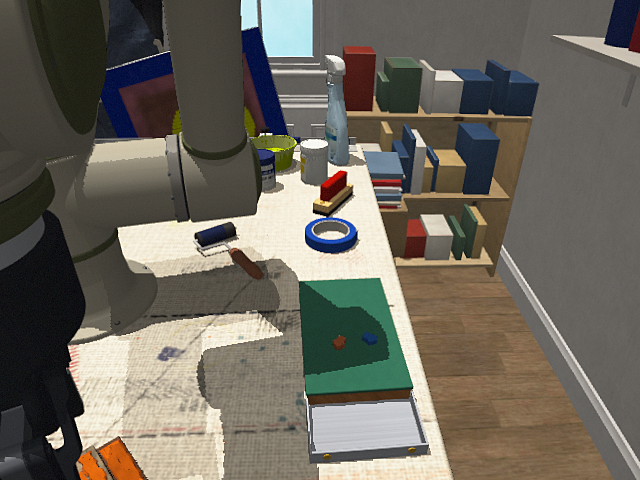

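View pics/top1.png

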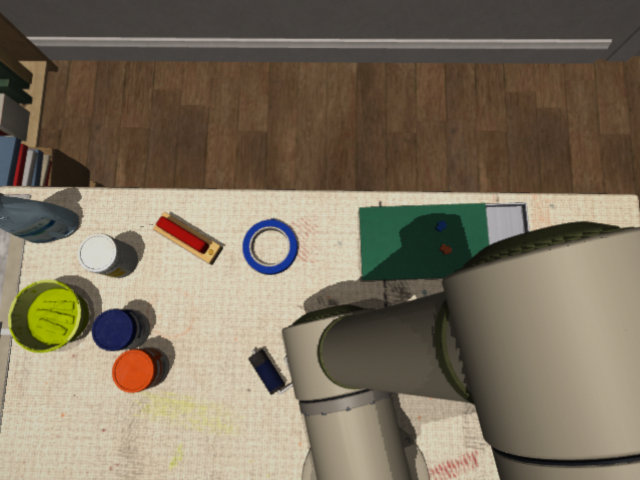

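Run:
```python
from h import *
for n in ('side','top'):
    im,dp=shot(n)
    P=world(n,np.argwhere(dp>=0)[:,::-1],dp.ravel())
    hsv=cv2.cvtColor(im,cv2.COLOR_RGB2HSV).reshape(-1,3).astype(int)
    ok=(dp.ravel()>0)
    onb=ok&(P[:,0]>350)&(P[:,0]<520)&(P[:,1]>-240)&(P[:,1]<30)
    g=onb&(abs(P[:,2]-28)<3)&(hsv[:,0]>35)&(hsv[:,0]<85)&(hsv[:,1]>60)
    print(n,'green',g.sum(),cv2.minAreaRect(P[g][:,:2].astype(np.float32)),np.median(P[g][:,2]))
    c=(onb&(P[:,2]>33)&(P[:,2]<45)).reshape(480,640).astype(np.uint8)
    k,l,st,ce=cv2.connectedComponentsWithStats(c)
    for i in range(1,k):
        if st[i,4]>15:
            Q=P[(l==i).ravel()]; print(' comp',st[i],Q.mean(0).round(1),Q.min(0).round(1),Q.max(0).round(1),hsv[(l==i).ravel()].mean(0).round())
    red=ok&(P[:,1]>240)&(P[:,1]<450)&(abs(P[:,2]-66)<4)&(P[:,0]<560)&(P[:,0]>330)
    print(' rib',cv2.minAreaRect(P[red][:,:2].astype(np.float32)),np.median(P[red][:,2]))
```

```text
side green 10084 ((431.0496520996094, -108.4985122680664), (139.06082153320312, 241.745849609375), 2.886446475982666) 29.16325453195144
 comp [362 331  16  13 124] [ 459.1 -140.3   37.3] [ 448.5 -148.5   33.1] [ 469.7 -127.7   39.6] [107. 193.  84.]
 comp [333 335  14  14 125] [ 415.6 -147.5   37.4] [ 406.5 -156.3   33.3] [ 425.2 -135.2   40.1] [ 11. 176.  92.]
 rib ((420.4933166503906, 380.0274658203125), (76.4858627319336, 161.921142578125), 14.717814445495605) 66.08653969791679
top green 7900 ((432.0885314941406, -108.18032836914062), (138.6223602294922, 238.9782257080078), 3.0625340938568115) 28.17870877346742
 comp [435 220  12  12  77] [ 460.  -139.1   36.8] [ 449.6 -148.4   33.1] [ 470.5 -128.    40.6] [107. 198.  59.]
 comp [440 244  12  10  79] [ 416.2 -146.2   36.8] [ 407.8 -156.1   33.4] [ 425.1 -135.9   42. ] [ 10. 179.  63.]
 rib ((422.8908996582031, 380.7329406738281), (77.65318298339844, 160.3646240234375), 14.152948379516602) 66.04557666436942
```

The side view shows the chips at about (339,342) and (370,338) on the board, with the tray at its near end, and the block at (334,194). The top view shows the block at (186,237), clear of the tape and cans. The measured sizes match the ones given: the rib is 99x21.5 mm with its top at 66 mm, and the board is 139x240 mm at yaw 2.9°.

```bash
cat >> h.py <<'E'
from scipy.spatial.transform import Rotation as Ro
def go(*T):
    s=readout.sense(); q=s['ee_rot']; R=Ro.from_quat([q[1],q[2],q[3],q[0]]).as_matrix()
    yaw=np.degrees(np.arctan2(R[1,0],R[0,0]))
    print('t',round(s['time_s'],2),'pos',s['eef_pos'].round(1),'yaw',yaw.round(2),'F',s['force'].round(1),'M',s['wrist_torque'].round(2),'g',round(s['grip_width'],3),'q6',s['joints'][5].round(2))
    for x,y,z,w in T: print((R.T@(np.array([x,y,z])-s['eef_pos'])/10).round(2),'twist',round(-((w-yaw+180)%360-180),1))
E
python3 -c "
from h import *
go((350,-70,230,60),(432,341,150,60))
p=np.load('/tmp/top_scraper_block.npy'); print(cv2.minAreaRect(p[abs(p[:,2]-66)<3][:,:2].astype('f')))
p=np.load('/tmp/side_scraper_block.npy'); print(cv2.minAreaRect(p[abs(p[:,2]-66)<3][:,:2].astype('f')))"
```

```text
t 0.6 pos [ 233.9 -470.   231.3] yaw 26.46 F [-0.3  0.2  1. ] M [ 0.03 -0.01 -0.  ] g 1.002 q6 -0.22
[ 28.21 -30.64   0.13] twist -33.5
[ 53.87 -63.78   8.13] twist -33.5
((432.8712158203125, 342.1038818359375), (99.21574401855469, 21.553701400756836), 60.31373596191406)
((430.5083923339844, 337.01568603515625), (92.68487548828125, 22.721553802490234), 58.95769119262695)
```

Emit:
step_arm(
  plan="28.2 -30.6 0 -33.5 100;28.2 -30.6 0 -33.5 100;28.2 -30.6 0 -33.5 100;28.2 -30.6 0 -33.5 100;28.2 -30.6 0 -33.5 100;28.2 -30.6 0 -33.5 100;28.2 -30.6 0 -33.5 100;28.2 -30.6 0 -33.5 100;28.2 -30.6 0 -33.5 100;28.2 -30.6 0 -33.5 100",
  grip_force=70,
)

```text
time_s: 1.6
eef_pos: [350.3, -68.7, 231.5]
ee_rot: [0.0, 0.865, 0.501, 0.0]
force: [0.7, 0.7, 0.6]
grip_width: 0.997
```

```bash
python3 -c "
from h import *
go((432.5,341.5,130,60))"
```

```text
t 1.6 pos [350.3 -68.7 231.5] yaw 60.19 F [0.7 0.7 0.6] M [ 0.01 -0.04  0.02] g 0.997 q6 -0.01
[ 39.68 -13.26  10.15] twist 0.2
```

Emit:
step_arm(
  plan="39.7 -13.3 10.1 0 100;39.7 -13.3 10.1 0 100;39.7 -13.3 10.1 0 100;39.7 -13.3 10.1 0 100;39.7 -13.3 10.1 0 100;39.7 -13.3 10.1 0 100;39.7 -13.3 10.1 0 100;39.7 -13.3 10.1 0 100;39.7 -13.3 10.1 0 100;39.7 -13.3 10.1 0 100",
)

```text
time_s: 2.6
eef_pos: [434.3, 341.2, 128.6]
ee_rot: [-0.0, 0.866, 0.501, -0.001]
force: [0.5, -0.7, 0.6]
grip_width: 1.0
```

```bash
python3 -c "
from h import *
print(readout.sense()['joints'].round(2))
for n in ('top','side'):
    im,dp=shot(n,n+'2.png'); P=world(n,np.argwhere(dp>=0)[:,::-1],dp.ravel()); h=cv2.cvtColor(im,cv2.COLOR_RGB2HSV).reshape(-1,3).astype(int)
    k=(dp.ravel()>0)&(abs(P[:,2]-66)<4)&(abs(P[:,0]-432)<70)&(abs(P[:,1]-340)<70)&((h[:,0]<8)|(h[:,0]>172))&(h[:,1]>120)
    print(n,k.sum(),cv2.minAreaRect(P[k][:,:2].astype('f')) if k.sum()>5 else '')
go((432.5,341.5,34,60))"
```

```text
[0.45 0.47 1.55 0.   1.12 0.98]
top 398 ((426.7311706542969, 332.2205810546875), (76.69922637939453, 21.105161666870117), 59.338748931884766)
side 196 ((430.7624206542969, 339.15966796875), (98.82592010498047, 22.727764129638672), 60.976078033447266)
t 2.7 pos [434.2 338.8 129.8] yaw 59.94 F [-0.3 -0.5  1.1] M [-0.    0.02 -0.  ] g 1.001 q6 0.97
[ 0.15 -0.28  9.58] twist -0.1
```

Emit:
step_arm(
  plan="0 0 3 0 100;0 0 6 0 100;0 0 8 0 100;0 0 9 0 100;0 0 9.6 0 100;0 0 9.6 0 100;0 0 9.6 0 100;0 0 9.6 0 100",
)

```text
time_s: 3.5
eef_pos: [434.1, 340.0, 35.2]
ee_rot: [0.0, 0.866, 0.5, 0.001]
force: [1.0, 0.6, 0.1]
grip_width: 0.998
```

```bash
python3 -c "
from h import *
go((432,340.7,34,60))"
```

```text
t 3.5 pos [434.1 340.   35.2] yaw 59.96 F [1.  0.6 0.1] M [ 0.   -0.   -0.04] g 0.998 q6 0.98
[-0.04 -0.22  0.12] twist -0.0
```

Emit:
step_arm(
  plan="0 -0.2 0.1 0 60;0 -0.2 0.1 0 15;0 -0.2 0.1 0 15;0 -0.2 0.1 0 15;0 -0.2 0.1 0 15;0 -0.2 0.1 0 15;0 -0.2 0.1 0 15;0 -0.2 0.1 0 15",
  grip_force=70,
)

```text
time_s: 4.3
eef_pos: [432.2, 340.9, 33.5]
ee_rot: [0.0, 0.866, 0.5, 0.0]
force: [1.0, 0.2, 3.1]
grip_width: 0.252
```

Emit:
step_arm(
  plan="0 -0.2 0.1 0 10;0 -0.2 0.1 0 10;0 -0.2 -2 0 10;0 -0.2 -5 0 10;0 -0.2 -9 0 10;0 -0.2 -11 0 10;0 -0.2 -12 0 10;0 -0.2 -12 0 10",
)

```text
time_s: 5.1
eef_pos: [430.2, 341.9, 153.5]
ee_rot: [-0.0, 0.866, 0.5, 0.0]
force: [0.1, 0.2, -2.6]
grip_width: 0.244
```

```bash
python3 -c "
from h import *
im,dp=shot('side','side3.png'); shot('top','top3.png')
c,s=np.cos(np.radians(2.95)),np.sin(np.radians(2.95))
L=lambda x,y,z:(431.5+c*x-s*y,-108.4+s*x+c*y,z,2.95)
go(L(0,40,155),L(0,40,70))"
python3 -c "
import cv2
a=cv2.imread('pics/side3.png')[80:330,200:450];b=cv2.imread('pics/top3.png')[140:390,60:310]
cv2.imwrite('pics/c3.png',cv2.resize(cv2.hconcat([a,b]),(800,400)))"
```

```text
t 5.2 pos [429.5 341.5 151.7] yaw 59.96 F [ 0.1 -0.9 -2.9] M [-0.01  0.05 -0.04] g 0.246 q6 0.98
[-35.5   20.52  -0.28] twist 57.0
[-35.48  20.53   8.22] twist 57.0
```

View pics/c3.png

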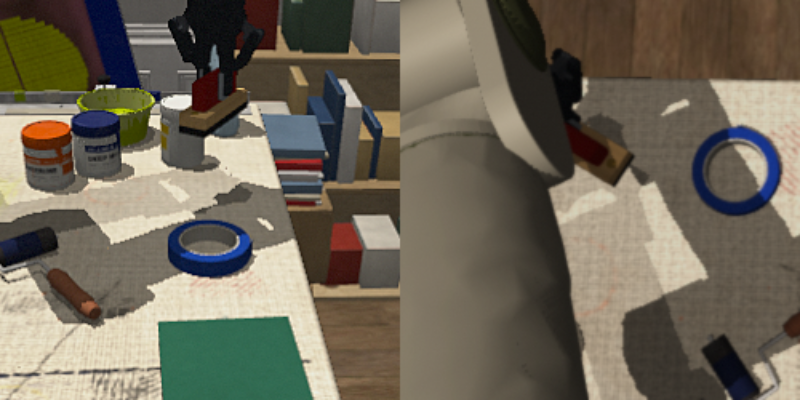

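The crop shows the block held level in the gripper, and the -2.8 N reading matches its weight. Next I carry it to the board, behind the chips.

Emit:
step_arm(
  plan="-4 2.3 0 8 10;-8 4.6 0 16 10;-12 7 0 24 10;-16 9.3 0 32 10;-20 11.6 0 40 10;-24 13.9 0 48 10;-28 16.2 0 57 10;-32 18.5 0 57 10;-34.5 20 0 57 10;-35.5 20.5 0 57 10",
)

```text
time_s: 6.2
eef_pos: [429.3, -70.2, 152.1]
ee_rot: [-0.0, 1.0, 0.024, -0.001]
force: [-0.5, -0.5, -1.9]
grip_width: 0.246
```

Emit:
step_arm(
  plan="0 0 1 0 10;0 0 3 0 10;0 0 5 0 10;0 0 6.5 0 10;0 0 7.5 0 10;0 0 8 0 10;0 0 8 0 10;0 0 8 0 10",
)

```text
time_s: 7.0
eef_pos: [430.2, -67.9, 73.6]
ee_rot: [0.0, 1.0, 0.026, 0.0]
force: [-0.0, -0.2, -2.0]
grip_width: 0.246
```

```bash
cat > m.py <<'E'
from h import *
c,s=np.cos(np.radians(2.95)),np.sin(np.radians(2.95))
L=lambda x,y,z:(431.5+c*x-s*y,-108.4+s*x+c*y,z,2.95)
E
python3 -c "
from m import *
print(readout.sense()['joints'].round(2))
go(L(0,40,62),L(0,40,61))
im,dp=shot('side','side4.png')
P=pts('side',dp,np.ones_like(dp,bool)); 
k=(abs(P[:,0]-431)<80)&(abs(P[:,1]+75)<40)&(P[:,2]>33)&(P[:,2]<62); print(P[k].min(0).round(1),P[k].max(0).round(1))
cv2.imwrite('pics/c4.png',cv2.resize(im[240:460,240:460,::-1],(600,600)))"
```

```text
[-0.43  0.33  1.95  0.    0.86  1.09]
t 7.0 pos [430.2 -67.9  73.6] yaw 2.98 F [-0.  -0.2 -2. ] M [-0.03  0.03 -0.  ] g 0.246 q6 1.09
[-0.08  0.05  1.16] twist 0.0
[-0.08  0.05  1.26] twist 0.0
[365.4 -92.8  33. ] [497.6 -52.2  62. ]
```

View pics/c4.png

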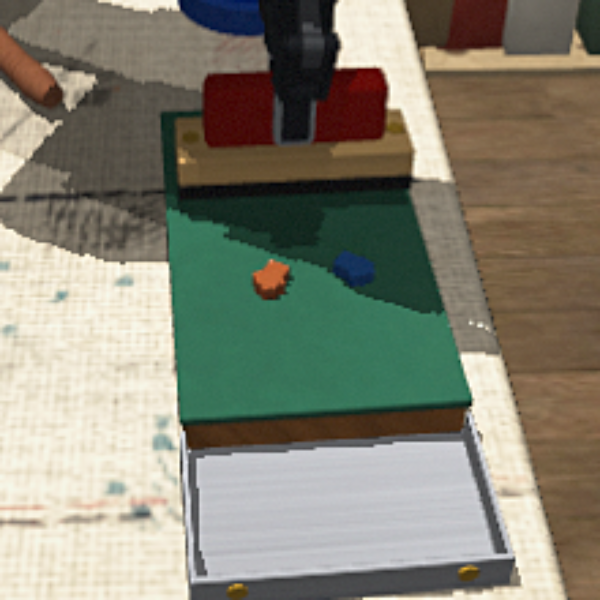

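The block is square to the board, centred over it and behind both chips. I'll lower it until it touches.

Emit:
step_arm(
  plan="0 0 0.5 0 10;0 0 0.9 0 10;0 0 1.1 0 10;0 0 1.2 0 10;0 0 1.2 0 10;0 0 1.2 0 10",
)

```text
time_s: 7.65
eef_pos: [429.9, -68.1, 61.4]
ee_rot: [0.0, 1.0, 0.026, -0.0]
force: [-2.6, -0.0, 2.5]
grip_width: 0.25
```

Emit:
step_arm(
  plan="0 0.4 0 0 10;0 1 0 0 10;0 1.7 0 0 10;0 2.4 0 0 10;0 3.1 0 0 10;0 3.8 0 0 10;0 4.5 0 0 10;0 5.2 0 0 10;0 5.7 0 0 10;0 6 0 0 10",
)

```text
time_s: 8.65
eef_pos: [433.1, -128.6, 61.4]
ee_rot: [-0.0, 1.0, 0.026, 0.0]
force: [0.8, 5.0, 6.9]
grip_width: 0.253
```

```bash
python3 -c "
from m import *
go(L(0,-20,61.4),L(0,-120,61.4))
im,dp=shot('side')
cv2.imwrite('pics/c5.png',cv2.resize(im[240:460,240:460,::-1],(600,600)))"
```

```text
t 8.65 pos [ 433.1 -128.6   61.4] yaw 2.93 F [0.8 5.  6.9] M [1.   0.05 0.03] g 0.253 q6 0.97
[-0.05 -0.02 -0.  ] twist -0.0
[-0.05  9.98 -0.  ] twist -0.0
```

View pics/c5.png

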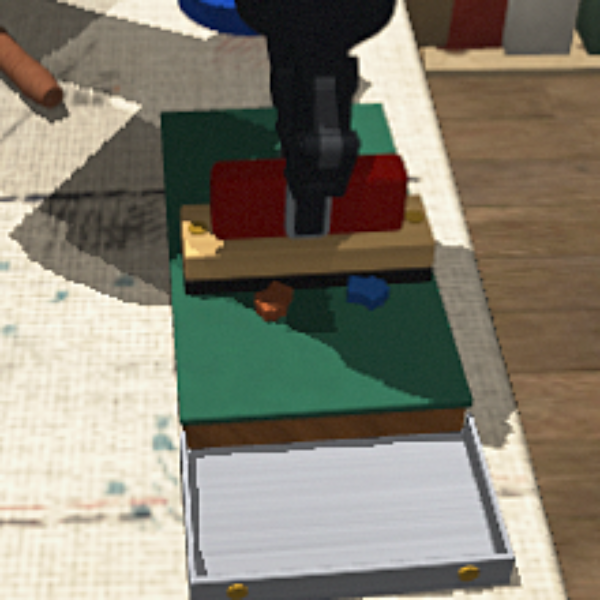

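Both chips are against the front of the foot. I'll keep wiping.

Emit:
step_arm(
  plan="0 0.5 0 0 10;0 1.2 0 0 10;0 1.9 0 0 10;0 2.6 0 0 10;0 3.3 0 0 10;0 4 0 0 10;0 4.7 0 0 10;0 5.4 0 0 10;0 6.1 0 0 10;0 6.8 0 0 10",
)

```text
time_s: 9.7
eef_pos: [436.4, -196.2, 61.4]
ee_rot: [-0.0, 1.0, 0.026, -0.0]
force: [0.5, 5.0, 5.8]
grip_width: 0.248
```

Emit:
step_arm(
  plan="0 0.6 0 0 10;0 1.2 0 0 10;0 1.8 0 0 10;0 2.4 0 0 10;0 2.9 0 0 10;0 3 0 0 10;0 3 0 0 10",
)

```text
time_s: 10.4
eef_pos: [438.0, -226.4, 61.4]
ee_rot: [0.0, 1.0, 0.026, -0.0]
force: [-1.8, 2.7, 4.6]
grip_width: 0.245
```

```bash
python3 -c "
from m import *
go(L(0,-120,61.4),L(0,-110,150))
im,dp=shot('side')
cv2.imwrite('pics/c6.png',cv2.resize(im[240:460,240:460,::-1],(600,600)))"
```

```text
t 10.4 pos [ 438.  -226.4   61.4] yaw 2.95 F [-1.8  2.7  4.6] M [ 0.72  0.06 -0.06] g 0.245 q6 0.8
[-0.04  0.19  0.  ] twist -0.0
[-0.04 -0.81 -8.86] twist -0.0
```

View pics/c6.png

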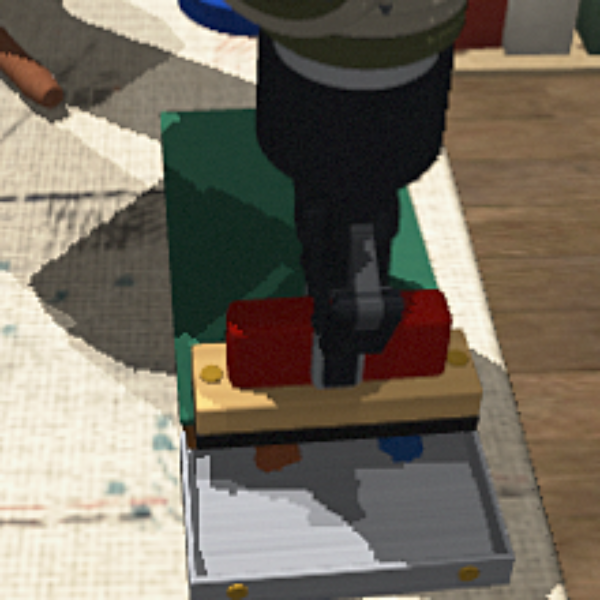

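Emit:
step_arm(
  plan="0 0 -1 0 10;0 0 -3 0 10;0 0 -5 0 10;0 0 -7 0 10;0 0 -8.5 0 10;0 0 -9 0 10;0 -5 -9 0 10;0 -10 -9 0 10;0 -14 -9 0 10;0 -15 -9 0 10",
)

```text
time_s: 11.45
eef_pos: [429.4, -73.1, 150.9]
ee_rot: [-0.0, 1.0, 0.027, -0.001]
force: [-0.1, -0.0, -3.2]
grip_width: 0.254
```

```bash
python3 -c "
from m import *
go((432,341,152,60))
im,dp=shot('side')
P=world('side',np.argwhere(dp>=0)[:,::-1],dp.ravel());P=P.reshape(480,640,3)
for o in ('chip_brown','chip_blue'):
    for q in spotter.regions_of('side',o)[:1]: Q=P[q['pixels']]; w=np.median(Q,0); d=w[:2]-[431.5,-108.4]; print(o,round(q['conf'],2),w.round(1),'local',round(c*d[0]+s*d[1],1),round(-s*d[0]+c*d[1],1),Q[:,2].min().round(1),Q[:,2].max().round(1))
cv2.imwrite('pics/c7.png',cv2.resize(im[240:460,240:460,::-1],(600,600)))"
```

```text
t 11.45 pos [429.4 -73.1 150.9] yaw 3.13 F [-0.1 -0.  -3.2] M [ 0.    0.03 -0.01] g 0.254 q6 1.08
[  2.53 -41.34  -0.08] twist -56.9
chip_brown 0.5 [ 412.6 -242.6   17.6] local -25.7 -133.0 4.1 22.4
chip_blue 0.56 [ 470.  -239.3   17.9] local 31.7 -132.7 2.3 504.2
```

View pics/c7.png

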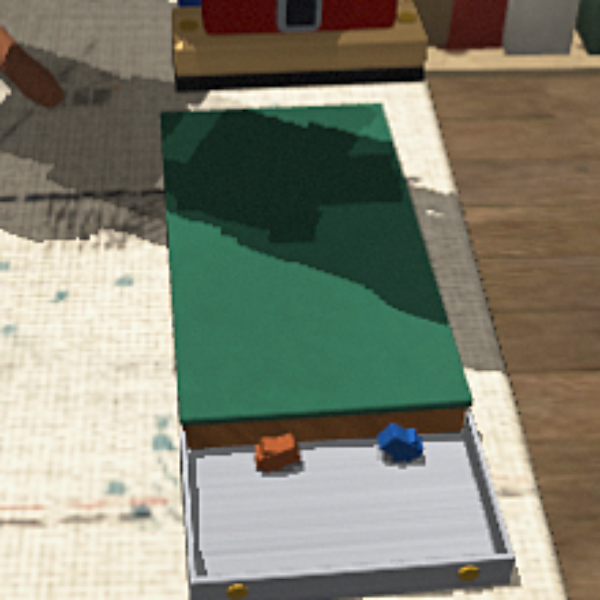

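Both chips are in the tray at local y of about -133 mm, below the slab's top, and the board is clear. I'll take the block back to its original spot, which is free.

Emit:
step_arm(
  plan="0.3 -4 0 -8 10;0.5 -8 0 -16 10;0.8 -12 0 -24 10;1 -16 0 -32 10;1.3 -20 0 -40 10;1.5 -24 0 -48 10;1.8 -28 0 -57 10;2.1 -33 0 -57 10;2.4 -38 0 -57 10;2.5 -41.3 0 -57 10",
)

```text
time_s: 12.6
eef_pos: [435.0, 339.3, 150.8]
ee_rot: [0.0, 0.866, 0.5, 0.0]
force: [-0.4, -1.3, -2.3]
grip_width: 0.246
```

Emit:
step_arm(
  plan="0 0 0 0 10;0 0 2 0 10;0 0 4 0 10;0 0 6.5 0 10;0 0 8.5 0 10;0 0 10 0 10;0 0 10.8 0 10;0 0 11.2 0 10;0 0 11.2 0 10;0 0 11.2 0 10",
)

```text
time_s: 13.6
eef_pos: [434.6, 337.6, 39.9]
ee_rot: [0.0, 0.866, 0.5, 0.001]
force: [-0.3, 0.4, -2.3]
grip_width: 0.25
```

```bash
python3 -c "
from m import *
go((432,341,33.8,60))"
```

```text
t 13.6 pos [434.6 337.6  39.9] yaw 59.94 F [-0.3  0.4 -2.3] M [-0.06 -0.04  0.05] g 0.25 q6 0.97
[ 0.17 -0.39  0.61] twist -0.1
```

Emit:
step_arm(
  plan="0 0 0.3 0 10;0 0 0.5 0 10;0 0 0.6 0 10;0 0 0.64 0 10;0 0 0.64 0 10;0 0 0.64 0 10",
)

```text
time_s: 14.2
eef_pos: [434.0, 337.6, 33.5]
ee_rot: [0.0, 0.866, 0.5, 0.0]
force: [-2.6, -1.7, 6.2]
grip_width: 0.246
```

Emit:
step_arm(
  plan="0 0 0.6 0 30;0 0 0.6 0 40;0 0 0.6 0 60;0 0 0.6 0 80;0 0 0.6 0 100;0 0 0.6 0 100;0 0 0.6 0 100;0 0 0.6 0 100;0 0 0 0 100;0 0 -0.5 0 100",
)

```text
time_s: 15.2
eef_pos: [434.1, 337.7, 38.4]
ee_rot: [0.0, 0.866, 0.5, 0.0]
force: [0.2, 0.0, -0.4]
grip_width: 1.002
```

Emit:
step_arm(
  plan="0 0 -1 0 100;0 0 -3 0 100;0 0 -6 0 100;0 0 -10 0 100;0 0 -14 0 100;0 0 -16 0 100;-4 0 -16 0 100;-9 0 -16 0 100;-14 0 -16 0 100;-15 0 -16 0 100",
)

```text
time_s: 16.2
eef_pos: [356.5, 205.4, 198.4]
ee_rot: [0.0, 0.867, 0.499, -0.0]
force: [0.9, 1.1, 0.7]
grip_width: 1.001
```

```bash
python3 -c "
from m import *
go((432,341,152,60))
im,dp=shot('side')
P=world('side',np.argwhere(dp>=0)[:,::-1],dp.ravel());P=P.reshape(480,640,3)
for o in ('chip_brown','chip_blue','scraper_block'):
    for q in spotter.regions_of('side',o)[:1]: Q=P[q['pixels']]; print(o,round(q['conf'],2),np.median(Q,0).round(1),np.percentile(Q[:,2],[2,98]).round(1))
k=P.reshape(-1,3);h=cv2.cvtColor(im,cv2.COLOR_RGB2HSV).reshape(-1,3).astype(int)
k=k[(abs(k[:,2]-66)<4)&(abs(k[:,0]-432)<70)&(abs(k[:,1]-340)<80)&((h[:,0]<8)|(h[:,0]>172))&(h[:,1]>120)]; print(cv2.minAreaRect(k[:,:2].astype('f')) if len(k) else '',np.median(k[:,2]))
cv2.imwrite('pics/c8.png',im[:,:,::-1])"
```

```text
t 16.2 pos [356.5 205.4 198.4] yaw 59.87 F [0.9 1.1 0.7] M [0.03 0.   0.02] g 1.001 q6 0.76
[15.52 -0.28  4.63] twist -0.1
chip_brown 0.59 [ 412.8 -242.4   17.4] [ 9.3 22.4]
chip_blue 0.51 [ 470.6 -239.3   18.6] [ 6.9 24.9]
scraper_block 0.74 [430.3 308.5  29.7] [ 3.4 67.8]
((433.5105895996094, 336.3489990234375), (96.16143035888672, 21.429264068603516), 59.943016052246094) 66.083067951776
```

View pics/c8.png

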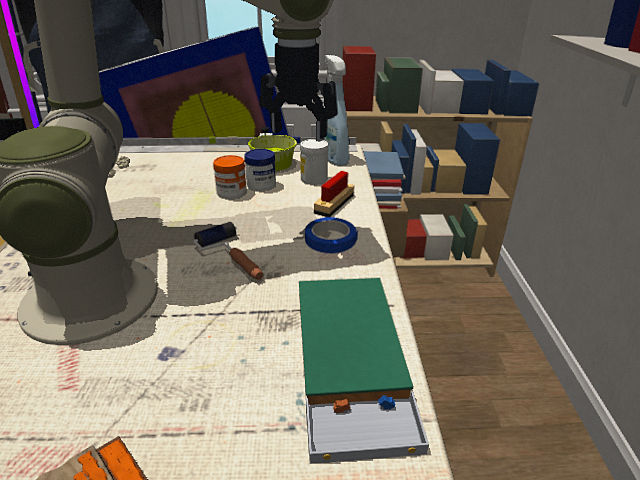

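The block stands upright on the table at (334,192). Both chips are in the tray, at (342,405) and (387,402), and the gripper is clear.

```bash
python3 -c "
from h import *
print(workorder.finish_job())"
```

```text
the job is handed in; nothing more can be done
None
```

The job is done and handed in at about 16 s of the 58 s allowed. I picked the block up by its red grip, set it on the board behind both chips and wiped them off the end into the tray with the block. I then stood the block back at about its original spot on the table and let go.

- **Block:** it stands upright with its rib top at 66 mm, at about (433, 337), well clear of the board and tray. The gripper is open and clear of everything.
- **Chips:** both are in the tray, about 13 mm past the board's edge and below the board's top. They seem to lean against the slab's end rather than lie flat. They had not moved between my last two looks.
- **Forces:** the highest wrist force I read was about 9 N. I only read it between moves.

None of the checks failed. The two cameras differed by 2–5 mm on where the block first stood; I used a position between them and the grasp held.

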